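# Lift the egg rack out of the pot and hold it to drip

## Task

The eggs are done: swing the handle of the wire egg rack upright while the rack still stands in the pot, then lift the rack with its four eggs by this handle up out of the pot, and hold it still and level over the middle of the pot, about 2 cm or a little more clear of the rim, so that it drips back into the pot. Finish while holding it there, with all four eggs in their rings; leave the pot standing in its place and do not disturb the lid, the bowl, the pepper jar or the sauce bottle.

Things in the scene. Friction and masses are not known exactly. Their poses are not given: they have to be found in the camera images.
- rack: round stainless wire egg rack, about 0.33 kg with its handle (0.56 kg with eggs), standing inside the pot on its floor; 156 mm wide, 82 mm high to its rim ring, which is 150 mm across. Origin: centre of its underside; z up. The handle's hinge line runs along the rack's own y at z = 92 mm, x = 0, through two lugs on the rim. Between rack and pot wall there are 13 to 25 mm of room.
- rack_bail (a joint): angle of the rack's bail handle (rad). 0: resting on its low stop, leaning towards the rack's own -x, 30 degrees above level. 1.05: upright. 2.09: on the other stop, 30 degrees above level towards the rack's +x. A slightly stiff hinge (about 0.025 N m): it stays where it is left. It starts between 0 and 0.5.
- grip (a point): centre of the handle's black grip, a cylindrical sleeve 68 mm long, 13 mm thick (15 at its end collars), 78 mm from the hinge line and parallel to it (the rack's y). It turns easily (0.01 N m) on the wire, so a pinched handle still swings and the lifted rack hangs plumb. Can be pinched from above, fingers closing across its length; at the low stop it is about 35 mm above the pot's rim.
- pot: black two-handled casserole, about 218 mm in outer diameter (275 mm over its handles, which stand at its own +y and -y), 102 mm high, floor 5 mm thick, 1.06 kg, standing loose on a fixed round cork mat 8 mm thick on the worktop. Origin: centre of its underside.
- rack_mid (a point): centre of the rack, on its axis 45 mm above its underside
- egg_0_mid (a point): middle of a brown egg (44 mm thick, 57 mm tall, 58 g), standing blunt end down in the wire ring at x = +28, y = +28 mm of the rack; its top lies below the rack's rim. about 40 mm from point rack_mid when seated
- egg_1_mid (a point): middle of a brown egg (44 mm thick, 57 mm tall, 58 g), standing blunt end down in the wire ring at x = +28, y = -28 mm of the rack; its top lies below the rack's rim. about 40 mm from point rack_mid when seated
- egg_2_mid (a point): middle of a brown egg (44 mm thick, 57 mm tall, 58 g), standing blunt end down in the wire ring at x = -28, y = +28 mm of the rack; its top lies below the rack's rim. about 40 mm from point rack_mid when seated
- egg_3_mid (a point): middle of a brown egg (44 mm thick, 57 mm tall, 58 g), standing blunt end down in the wire ring at x = -28, y = -28 mm of the rack; its top lies below the rack's rim. about 40 mm from point rack_mid when seated
- lid: the pot's glass lid with a black knob, 222 mm across, 60 mm high, laid on the hob to the right of the pot; origin: centre of its underside
- bowl: empty white bowl, 140 mm across, 65 mm high, behind the pot; origin: centre of its underside
- pepper: spice jar with black lid, 44 mm across, 105 mm high, to the left of the pot; origin: centre of its underside
- hot: small orange-red sauce bottle with a golden cap, 48 mm across, 184 mm high, left of the pot; origin: centre of its underside

How it is judged (in metres and radians):
On the way:
1. the handle is swung upright (within 0.3 rad) while the rack still stands in the pot (value of joint rack_bail between 0.75 and 1.35 rad and z of rack in the frame of pot below 0.03 m), for 0.1 s.
At the end, for the whole second after the job is handed in: Fingers hold the rack in the air by its grip (TCP within 50 mm): underside over 10 mm above the pot rim, middle within 30 mm of the pot axis, level within 0.12 rad, under 0.02 m/s and 0.2 rad/s, clear of the pot; each egg within 55 mm of the rack middle; pot upright, within 30 mm of its start (z of rack in the frame of pot above 0.112 m and horizontal distance between rack_mid and pot below 0.03 m and angle between rack's own z axis and vertical below 0.12 rad and linear speed of rack below 0.02 m/s and angular speed of rack below 0.2 rad/s and contact force between the fingers and rack above 1 N and distance between the grasp point and grip below 0.05 m and contact force between rack and pot below 0.05 N and angle between pot's own z axis and vertical below 0.05 rad and distance of pot from where it was at the start of the episode below 0.03 m and distance between each of egg_0_mid, egg_1_mid, egg_2_mid, egg_3_mid and rack_mid below 0.055 m); the arm keeps its last pose, push and grip.
It fails at once if an egg leaves the rack (its middle more than 75 mm from the rack's middle) (distance between any of egg_0_mid, egg_1_mid, egg_2_mid, egg_3_mid and rack_mid above 0.075 m).
It fails at once if the rack tilts by more than 0.4 rad (angle between rack's own z axis and vertical above 0.4 rad).
It fails at once if the pot is moved by more than 40 mm or tipped by more than 0.15 rad (distance of pot from where it was at the start of the episode above 0.04 m or angle between pot's own z axis and vertical above 0.15 rad).
It fails at once if the lid, the bowl, the pepper jar or the sauce bottle is moved by more than 20 mm (distance of any of lid, bowl, pepper, hot from where it was at the start of the episode above 0.02 m).
It also fails if it takes over 38 s, if anything falls off the work surface, if the arm or the gripper's body presses on something with over 40 N, if the wrist force passes 120 N, or if a joint passes its speed limit or range.

## Robot

A 6-joint arm with a two-finger parallel gripper is mounted at the origin on a cart in front of the work surface, level with it; the furniture and walls round the work are solid. World frame = base frame: x ahead of the robot, y to its left, z up, the work surface at z = 0. Lengths are in mm, angles in rad, forces in N, time in s.
With the tool pointing down it reaches from about 300 to 775 mm from the base axis. Payload 14.6 kg.
Tool frame: the origin (TCP) lies between the finger pads, 19 mm behind the fingertips; this is the grasp point; z points along the fingers, y is the line along which they close (so a half turn about z gives the same grasp; the last joint's range is limited). The gripper opens to 94 mm and grips with 3 to 60 N. Pads are 16 mm wide; open, the fingers measure 119 mm over their backs; the gripper's body (75 mm by 177 mm) begins 78 mm behind the grasp point.
Start: joints at [-1.195, 0.3, 1.521, -0, 1.321, -0.067], TCP at [235.651, -496.949, 224.246] pointing down, gripper open.
Joint ranges: [-3.03, 3.03], [-0.79, 2.21], [0.23, 2.52], [-1.04, 4.18], [0, 3.07], [-2.55, 2.55]. Speed limits (rad/s): [2.22, 2.22, 2.57, 3.14, 3.14, 3.14].

## Interface

Orientations are given as [roll, pitch, yaw] about the fixed x, y, z axes, in that order (R = Rz(yaw) Ry(pitch) Rx(roll)).
In Python, from cell import * gives the robot as it stands. The module is installed in compiled form; this text tells all that it offers.
- The arm moves only by the tool servo_tool, never from a script. Its argument "motion" is a list of rows, each an object of numbers: "wx", "wy", "wz": the turn, a rotation vector about the tool's x, y, z in units of 2 rad (1.0 is 2 rad); "dx", "dy", "dz": the shift along the tool's x, y, z in units of 10 cm (1.0 is 10 cm); "fingers": the closure, from -1 (fully open) to 1 (shut). In form: [{"wx": .., "wy": .., "wz": .., "dx": .., "dy": .., "dz": .., "fingers": ..}, ...]. A call has 1 to 10 rows; each row is the pose to reach, as a shift and turn from the pose commanded when the call began, along the tool's axes at that moment; what a row does not reach only later rows make up. A row lasts 1/10 s, in which the tool goes at most 50 mm and 8.59 degrees, less where a joint would pass 70% of its speed; a pose out of reach is approached as far as the arm can. A call with a number of a shift or a turn outside -1 to 1 is refused whole. A call with a gripper value outside its range is refused whole. The fingers move at their own pace and stop on an object; "newtons" is the grip in N (left out, the last holds). Time passes only in rows, so rows that repeat a pose let the fingers close. It gives the time, the measured TCP pose, the force, the opening and the grip force at its end, in the units of the state.
- read_state(): the state, without advancing time (a new reading comes with each control period).
- camera(name): name is "scene" or "top"; returns a dict with "image" (400x640x3 uint8, red, green, blue), "fx", "fy", "cx", "cy" (pixels), "R" (3x3) and "t" (3): a world point X has camera coordinates R X + t. Camera axes: x right, y down, z forward; pixel columns grow to the right and rows downward; lengths in mm; the calibration is good to about 2 mm. A picture is of the moment at which its call begins. There is no depth.
- sign_off(): hands the job in; it is judged then, once.
Trained networks look in a picture, given as the dict that the camera call returned (one of the last four; its "shot" number tells which), for a name from the list of things; names that differ only in an ending like _2 or _b are one class to them, and where a whole thing is asked for, a point or a joint stands for the part that bears it (a point fixed in the world has none). Each returns a list of dicts, best first, with "conf" (0 to 1); they miss things now and then, are a little off and sometimes report something else, mostly with a low value. They report only what shows in the picture. A call takes as long as a camera call.
- spot_in(query, picture): "location" ([column, row] in pixels, amid what is visible of it).
- trace(query, picture): "pixels" (400x640 bool, what is visible of it) and "location" ([column, row] in pixels, amid what is visible of it).
The state is a dict: "clock": time; "joints": joint angles; "qd": joint speeds; "effort": joint torques, N m; "eef_pos": TCP position; "eef_rot": TCP orientation; "wrist_force": force on the tool from outside, world axes, zero at the start; "moment": the same for the moment, N m; "finger_gap": finger opening in mm; "finger_force": force on a finger pad.
Only numpy, scipy, OpenCV 4.12 (cv2) and the standard library are available. Lean on these libraries where they do the work, as an engineer would, in place of code of your own. Each camera call takes 0.05 s, during which the arm holds its last target. There are 200 camera calls.

## Working session

There is one attempt and no reset: what is moved stays moved. The work goes in short steps, Python scripts to look and compute and a tool call to move; the robot and the scene stay as the last step left them, time stands still between calls to the robot, and variables do not carry over. Pictures are saved under pics/ and viewed, at most 10 in all, crops included, and the job is handed in when it is done.

Besides the shell and the picture viewer there is one more tool, called after "Emit:" by a JSON object that holds its "op" and its "data", one argument or row to a line. servo_tool: Moves the arm, as the interface text tells. Its arguments: {"type":"object","properties":{"motion":{"type":"array","items":{"type":"object","properties":{"wx":{"type":"number"},"wy":{"type":"number"},"wz":{"type":"number"},"dx":{"type":"number"},"dy":{"type":"number"},"dz":{"type":"number"},"fingers":{"type":"number"}}}},"newtons":{"type":"number"}},"required":["motion"]}

```bash
mkdir -p pics; cat > h.py <<'E'
from cell import *
import numpy as np, cv2
def ray(c,px):
    d=np.array([(px[0]-c['cx'])/c['fx'],(px[1]-c['cy'])/c['fy'],1.])
    R=np.array(c['R']);t=np.array(c['t']);return -R.T@t, R.T@d
def atz(c,px,z):
    o,d=ray(c,px);return o+d*(z-o[2])/d[2]
def proj(c,X):
    p=np.array(c['R'])@np.array(X,float)+np.array(c['t']);return np.array([c['fx']*p[0]/p[2]+c['cx'],c['fy']*p[1]/p[2]+c['cy']])
def tri(c1,p1,c2,p2):
    o1,d1=ray(c1,p1);o2,d2=ray(c2,p2)
    s=np.linalg.lstsq(np.stack([d1,-d2],1),o2-o1,rcond=None)[0]
    a=o1+s[0]*d1;b=o2+s[1]*d2;return (a+b)/2,np.linalg.norm(a-b)
E
python3 - <<'E'
from h import *
np.set_printoptions(precision=1,suppress=True)
cs={n:camera(n) for n in('scene','top')}
for n,c in cs.items():
    cv2.imwrite(f'pics/{n}0.png',c['image'][:,:,::-1]); print(n,c['fx'],-np.array(c['R']).T@c['t'])
for q in('grip','rack','pot','egg_0_mid','lid','bowl','pepper','hot'):
    for n,c in cs.items():
        r=spot_in(q,c);print(q,n,[(np.round(x['location']),round(x['conf'],2)) for x in r[:5]])
s=read_state();print(s)
E
```

```text
scene 515.3005290807538 [-214.6  705.6  868.4]
top 465.85288638791314 [ 445.8  -99.6 1344.2]
grip scene [(array([308., 183.]), 0.58)]
grip top [(array([316., 190.]), 0.73)]
rack scene [(array([309., 236.]), 0.63), (array([308., 219.]), 0.58), (array([213., 283.]), 0.34)]
rack top [(array([314., 196.]), 0.68)]
pot scene [(array([307., 228.]), 0.82)]
pot top [(array([304., 206.]), 0.76), (array([311., 191.]), 0.31), (array([190., 207.]), 0.24)]
egg_0_mid scene [(array([322., 228.]), 0.5)]
egg_0_mid top [(array([310., 223.]), 0.76)]
lid scene [(array([379., 181.]), 0.65)]
lid top []
bowl scene [(array([281., 180.]), 0.97)]
bowl top [(array([343., 137.]), 0.66)]
pepper scene [(array([261., 314.]), 0.58), (array([211., 279.]), 0.39)]
pepper top [(array([202., 262.]), 0.66), (array([297., 211.]), 0.28)]
hot scene [(array([210., 279.]), 0.91)]
hot top [(array([192., 209.]), 0.94), (array([320., 198.]), 0.32)]
{'clock': 0.9, 'joints': array([-1.2,  0.3,  1.5,  0. ,  1.3, -0.1]), 'qd': array([0., 0., 0., 0., 0., 0.]), 'effort': array([  0. , -53.2, -35.3,   0.1,   0. ,   0. ]), 'eef_pos': array([ 235.7, -497. ,  224.3]), 'eef_rot': array([ 3.1, -0. ,  0.4]), 'wrist_force': array([-0.2,  0.3,  0.1]), 'moment': array([ 0., -0., -0.]), 'finger_force': 0.0, 'finger_gap': 94.37098337952524}
```

```bash
python3 - <<'E'
import cv2
a=cv2.imread('pics/scene0.png')[130:330,190:450];b=cv2.imread('pics/top0.png')[110:290,170:410]
cv2.imwrite('pics/s1.png',cv2.resize(a,None,fx=3,fy=3,interpolation=2));cv2.imwrite('pics/t1.png',cv2.resize(b,None,fx=3.3,fy=3.3,interpolation=2))
E
```

```text
(no output)
```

View pics/s1.png

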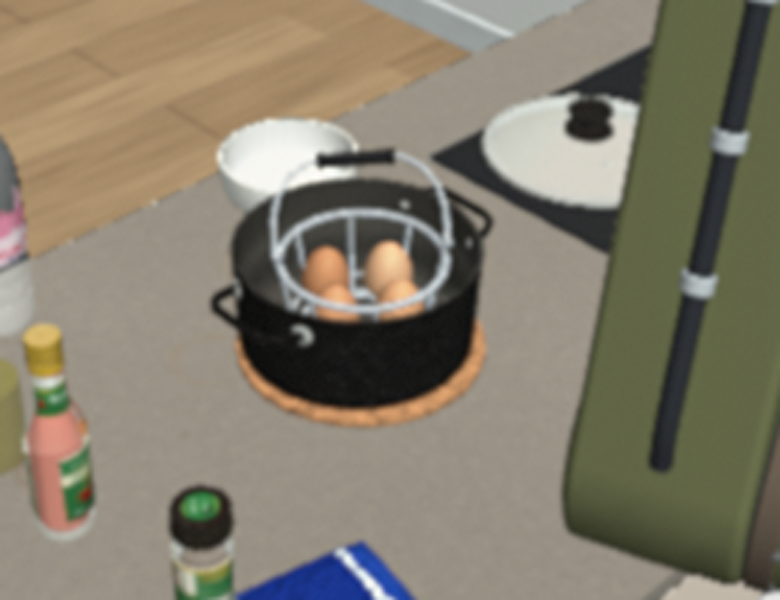

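View pics/t1.png

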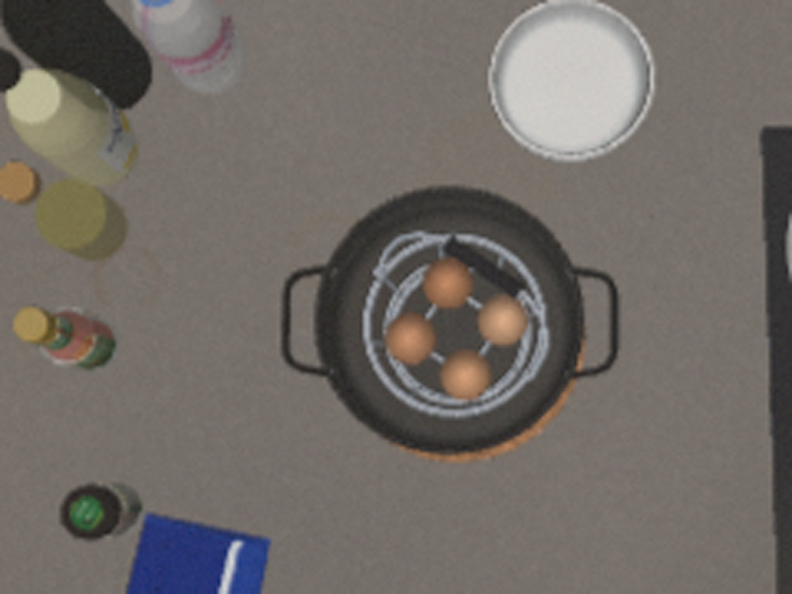

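The handle leans towards the upper right in the top view. Its grip ends are at about (306,184) and (328,198) in the top image and (296,183) and (321,182) in the scene image. The rack sits roughly mid-pot, with its ring centre near top pixel (308,208).

```bash
cat > m.py <<'E'
from h import *
np.set_printoptions(precision=1,suppress=True)
ct=camera('top');cs=camera('scene')
E={}
for n,c in(('t',ct),('s',cs)):
    r=trace('grip',c)
    if not r: print(n,'no grip');continue
    ys,xs=np.nonzero(r[0]['pixels']);(ce,wh,an)=cv2.minAreaRect(np.stack([xs,ys],1).astype(np.float32))
    P=np.stack([xs,ys],1).astype(float);m=P.mean(0);u,s,v=np.linalg.svd(P-m,full_matrices=False);k=(P-m)@v[0]
    E[n]=(m,m+v[0]*k.min(),m+v[0]*k.max());print(n,r[0]['conf'],len(xs),m,E[n][1:])
if len(E)==2:
    g,e=tri(ct,E['t'][0],cs,E['s'][0]);print('grip',g,'gap',e)
    a,b=[atz(ct,p,g[2]) for p in E['t'][1:]];d=b-a;print('dir deg',np.degrees(np.arctan2(d[1],d[0])),'len',np.linalg.norm(d))
for q in('rack','pot'):
    r=trace(q,ct)
    if r:
        ys,xs=np.nonzero(r[0]['pixels']);print(q,r[0]['conf'],xs.min(),xs.max(),ys.min(),ys.max())
E
python3 m.py; python3 - <<'E'
from h import *
np.set_printoptions(precision=1,suppress=True)
ct=camera('top')
for nm,pts,z in(('rim',[(318-0,326),(584,326),(450,186),(450,452)],110),('ring',[(364,324),(548,324),(456,234),(456,415)],95)):
    for p in pts: print(nm,atz(ct,(p[0]/3.3+170,p[1]/3.3+110),z))
eg=[(448,283),(502,320),(411,340),(465,375)]
X=np.array([atz(ct,(p[0]/3.3+170,p[1]/3.3+110),66) for p in eg]);print(X,X.mean(0))
E
```

```text
t 0.81 190 [318.8 192.3] (array([304.5, 182.2]), array([340.7, 207.7]))
s 0.5 88 [308.2 183.3] (array([320.7, 177.9]), array([275.2, 197.3]))
grip [601.8 -82.5 165.8] gap 4.085535209697997
dir deg -126.38331421736893 len 113.04425388119846
rack 0.66 280 336 180 234
pot 0.59 255 356 166 246
rim [565.6  57.3 110. ]
rim [ 562.  -157.4  110. ]
rim [678.3 -50.7 110. ]
rim [462.6 -48.1 110. ]
ring [568.   21.6  95. ]
ring [ 565.6 -128.8   95. ]
ring [641.1 -54.6  95. ]
ring [492.6 -52.7  95. ]
[[604.2 -46.3  66. ]
 [572.3 -91.1  66. ]
 [556.8 -14.8  66. ]
 [526.8 -59.6  66. ]] [565.1 -53.   66. ]
```

```bash
cat >> h.py <<'E'
from scipy.spatial.transform import Rotation as Ro
def plan(target,yaw):
    s=read_state();R=Ro.from_euler('xyz',s['eef_rot']);G=Ro.from_euler('xyz',[np.pi,0,yaw])
    d=R.inv().apply(np.array(target)-s['eef_pos'])/100;w=(R.inv()*G).as_rotvec()/2
    print('t',s['clock'],'pos',s['eef_pos'].round(1),'rot',np.round(s['eef_rot'],3),'d',d.round(3),'w',w.round(3),'gap',round(s['finger_gap'],1),'F',s['wrist_force'].round(1))
E
python3 -c "
from h import *
plan([603,-81,220],.977)"
```

```text
t 1.25 pos [ 235.7 -497.   224.3] rot [3.142 0.    0.443] d [ 5.101 -2.184  0.042] w [ 0.     0.    -0.267] gap 94.2 F [-0.8  0.   0.2]
```

Emit:
{"op": "servo_tool", "data": {
  "motion": [
    {"dx": 0.35, "dy": -0.15, "wz": -0.067},
    {"dx": 0.7, "dy": -0.3, "wz": -0.134},
    {"dx": 1.0, "dy": -0.43, "wz": -0.2},
    {"dx": 1.0, "dy": -0.43, "wz": -0.267},
    {"dx": 1.0, "dy": -0.43, "wz": -0.267}
  ]
}}

```text
schema error: expected keys wx, wy, wz, dx, dy, dz, fingers
```

```bash
python3 -c "
from h import *
plan([603,-81,220],.977)"
```

```text
t 1.25 pos [ 235.7 -497.   224.3] rot [3.142 0.    0.443] d [ 5.101 -2.184  0.042] w [ 0.     0.    -0.267] gap 94.2 F [-0.8  0.   0.2]
```

All keys are needed.

Emit:
{"op": "servo_tool", "data": {
  "motion": [
    {"wx": 0, "wy": 0, "wz": -0.067, "dx": 0.35, "dy": -0.15, "dz": 0, "fingers": -1},
    {"wx": 0, "wy": 0, "wz": -0.134, "dx": 0.7, "dy": -0.3, "dz": 0, "fingers": -1},
    {"wx": 0, "wy": 0, "wz": -0.2, "dx": 1.0, "dy": -0.43, "dz": 0, "fingers": -1},
    {"wx": 0, "wy": 0, "wz": -0.267, "dx": 1.0, "dy": -0.43, "dz": 0, "fingers": -1},
    {"wx": 0, "wy": 0, "wz": -0.267, "dx": 1.0, "dy": -0.43, "dz": 0, "fingers": -1}
  ],
  "newtons": 20
}}

```text
clock: 1.75
eef_pos: [308.1, -414.8, 224.4]
eef_rot: [3.141, 0.0, 0.98]
wrist_force: [-0.3, -0.3, -0.5]
finger_gap: 94.0
finger_force: 0.0
```

```bash
python3 -c "
from h import *
plan([603,-81,220],.977)"
```

```text
t 1.75 pos [ 308.1 -414.8  224.4] rot [3.141 0.    0.98 ] d [4.415 0.592 0.044] w [0.    0.    0.002] gap 94.0 F [-0.3 -0.3 -0.5]
```

Emit:
{"op": "servo_tool", "data": {
  "motion": [
    {"wx": 0, "wy": 0, "wz": 0, "dx": 0.33, "dy": 0.05, "dz": 0, "fingers": -1},
    {"wx": 0, "wy": 0, "wz": 0, "dx": 0.67, "dy": 0.1, "dz": 0, "fingers": -1},
    {"wx": 0, "wy": 0, "wz": 0, "dx": 1.0, "dy": 0.15, "dz": 0, "fingers": -1}
  ]
}}

```text
clock: 2.05
eef_pos: [376.3, -340.4, 224.2]
eef_rot: [-3.142, 0.0, 0.971]
wrist_force: [0.2, -1.6, 1.4]
finger_gap: 94.0
finger_force: 0.0
```

Emit:
{"op": "servo_tool", "data": {
  "motion": [
    {"wx": 0, "wy": 0, "wz": 0, "dx": 0.33, "dy": 0.05, "dz": 0, "fingers": -1},
    {"wx": 0, "wy": 0, "wz": 0, "dx": 0.67, "dy": 0.1, "dz": 0, "fingers": -1},
    {"wx": 0, "wy": 0, "wz": 0, "dx": 1.0, "dy": 0.15, "dz": 0, "fingers": -1}
  ]
}}

```text
clock: 2.35
eef_pos: [445.0, -265.8, 224.3]
eef_rot: [3.141, 0.0, 0.971]
wrist_force: [0.4, 0.1, -0.9]
finger_gap: 94.3
finger_force: 0.0
```

Emit:
{"op": "servo_tool", "data": {
  "motion": [
    {"wx": 0, "wy": 0, "wz": 0, "dx": 0.33, "dy": 0.05, "dz": 0, "fingers": -1},
    {"wx": 0, "wy": 0, "wz": 0, "dx": 0.67, "dy": 0.1, "dz": 0, "fingers": -1},
    {"wx": 0, "wy": 0, "wz": 0, "dx": 1.0, "dy": 0.15, "dz": 0, "fingers": -1}
  ]
}}

```text
clock: 2.65
eef_pos: [513.5, -191.3, 224.2]
eef_rot: [3.142, 0.0, 0.971]
wrist_force: [0.6, -0.9, -0.2]
finger_gap: 94.0
finger_force: 0.0
```

Emit:
{"op": "servo_tool", "data": {
  "motion": [
    {"wx": 0, "wy": 0, "wz": 0, "dx": 0.33, "dy": 0.05, "dz": 0, "fingers": -1},
    {"wx": 0, "wy": 0, "wz": 0, "dx": 0.67, "dy": 0.1, "dz": 0, "fingers": -1},
    {"wx": 0, "wy": 0, "wz": 0, "dx": 1.0, "dy": 0.15, "dz": 0, "fingers": -1},
    {"wx": 0, "wy": 0, "wz": 0, "dx": 1.0, "dy": 0.15, "dz": 0, "fingers": -1},
    {"wx": 0, "wy": 0, "wz": 0, "dx": 1.0, "dy": 0.15, "dz": 0, "fingers": -1}
  ]
}}

```text
clock: 3.15
eef_pos: [581.2, -117.6, 223.8]
eef_rot: [-3.141, 0.0, 0.974]
wrist_force: [0.2, 0.1, 0.4]
finger_gap: 94.1
finger_force: 0.0
```

```bash
python3 -c "
from h import *
plan([603,-81,166],.977)
c=camera('scene');cv2.imwrite('pics/s2.png',cv2.resize(c['image'][100:300,190:450,::-1],None,fx=3,fy=3,interpolation=2))"
```

```text
t 3.15 pos [ 581.2 -117.6  223.8] rot [-3.141  0.     0.974] d [ 0.426 -0.025  0.578] w [-0.     0.    -0.001] gap 94.1 F [0.2 0.1 0.4]
```

View pics/s2.png

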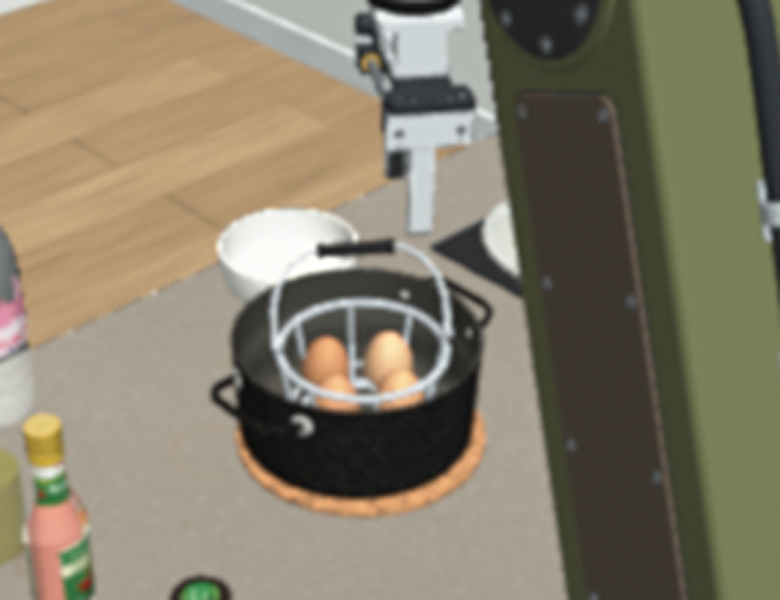

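The fingers are clear of the scene and above the handle: the near fingertip shows at crop (420,232) and the grip at crop (355,247). I'll move over the grip and descend with a partial closure to cage it.

Emit:
{"op": "servo_tool", "data": {
  "motion": [
    {"wx": 0, "wy": 0, "wz": 0, "dx": 0.2, "dy": -0.02, "dz": 0, "fingers": -1},
    {"wx": 0, "wy": 0, "wz": 0, "dx": 0.43, "dy": -0.02, "dz": 0, "fingers": -1},
    {"wx": 0, "wy": 0, "wz": 0, "dx": 0.43, "dy": -0.02, "dz": 0.2, "fingers": -1},
    {"wx": 0, "wy": 0, "wz": 0, "dx": 0.43, "dy": -0.02, "dz": 0.4, "fingers": -1},
    {"wx": 0, "wy": 0, "wz": 0, "dx": 0.43, "dy": -0.02, "dz": 0.57, "fingers": -1},
    {"wx": 0, "wy": 0, "wz": 0, "dx": 0.43, "dy": -0.02, "dz": 0.57, "fingers": 0.4},
    {"wx": 0, "wy": 0, "wz": 0, "dx": 0.43, "dy": -0.02, "dz": 0.57, "fingers": 0.4},
    {"wx": 0, "wy": 0, "wz": 0, "dx": 0.43, "dy": -0.02, "dz": 0.57, "fingers": 0.4}
  ],
  "newtons": 5
}}

```text
clock: 4.0
eef_pos: [603.8, -81.2, 168.6]
eef_rot: [3.14, -0.001, 0.976]
wrist_force: [0.5, 0.2, -0.3]
finger_gap: 73.4
finger_force: 0.0
```

```bash
python3 -c "
from h import *
plan([566.5,-53.5,183],.977)
a=camera('scene');b=camera('top')
for n,c in(('s',a),('t',b)):
  print(n,proj(c,[603,-81,166]),[(x['location'],x['conf']) for x in spot_in('grip',c)[:2]])
cv2.imwrite('pics/s3.png',np.hstack([cv2.resize(a['image'][150:270,250:370,::-1],(400,400)),cv2.resize(b['image'][150:270,250:370,::-1],(400,400))]))"
```

```text
t 4.0 pos [603.8 -81.2 168.6] rot [ 3.14e+00 -1.00e-03  9.76e-01] d [ 0.02  -0.464 -0.145] w [ 0.001 -0.    -0.001] gap 73.4 F [ 0.5  0.2 -0.3]
s [308.23315969 183.31480548] [([318.4, 181.9], 0.57)]
t [317.65835347 191.21909466] []
```

View pics/s3.png

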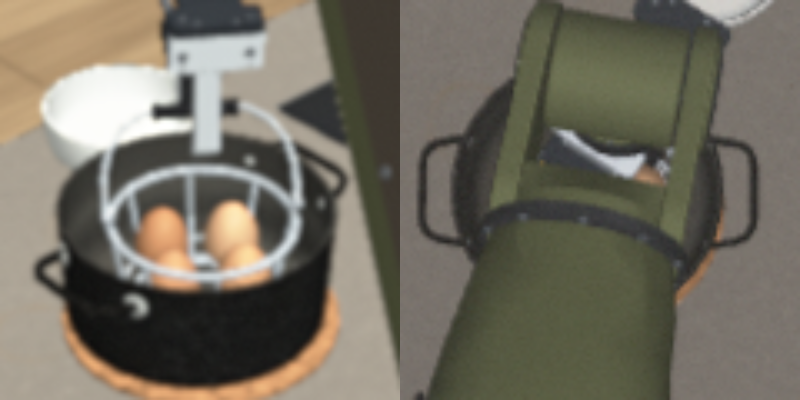

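The fingers straddle the grip: the near finger is at crop (207,110), in front of the sleeve that spans crop columns 155–240. Next I close the cage.

Emit:
{"op": "servo_tool", "data": {
  "motion": [
    {"wx": 0, "wy": 0, "wz": 0, "dx": 0.01, "dy": 0, "dz": 0, "fingers": 0.5},
    {"wx": 0, "wy": 0, "wz": 0, "dx": 0.01, "dy": 0, "dz": 0, "fingers": 0.5},
    {"wx": 0, "wy": 0, "wz": 0, "dx": 0.01, "dy": 0, "dz": 0, "fingers": 0.5},
    {"wx": 0, "wy": 0, "wz": 0, "dx": 0.01, "dy": 0, "dz": 0, "fingers": 0.5},
    {"wx": 0, "wy": 0, "wz": 0, "dx": 0.01, "dy": 0, "dz": 0, "fingers": 0.5}
  ],
  "newtons": 4
}}

```text
clock: 4.7
eef_pos: [604.1, -79.7, 167.2]
eef_rot: [-3.142, 0.0, 0.977]
wrist_force: [0.2, 0.1, -0.1]
finger_gap: 23.7
finger_force: 0.0
```

Emit:
{"op": "servo_tool", "data": {
  "motion": [
    {"wx": 0, "wy": 0, "wz": 0, "dx": 0, "dy": -0.05, "dz": -0.03, "fingers": 0.5},
    {"wx": 0, "wy": 0, "wz": 0, "dx": 0, "dy": -0.1, "dz": -0.06, "fingers": 0.5},
    {"wx": 0, "wy": 0, "wz": 0, "dx": 0, "dy": -0.15, "dz": -0.08, "fingers": 0.5},
    {"wx": 0, "wy": 0, "wz": 0, "dx": 0, "dy": -0.2, "dz": -0.1, "fingers": 0.5},
    {"wx": 0, "wy": 0, "wz": 0, "dx": 0, "dy": -0.25, "dz": -0.12, "fingers": 0.5},
    {"wx": 0, "wy": 0, "wz": 0, "dx": 0, "dy": -0.3, "dz": -0.13, "fingers": 0.5},
    {"wx": 0, "wy": 0, "wz": 0, "dx": 0, "dy": -0.35, "dz": -0.14, "fingers": 0.5},
    {"wx": 0, "wy": 0, "wz": 0, "dx": 0, "dy": -0.4, "dz": -0.15, "fingers": 0.5},
    {"wx": 0, "wy": 0, "wz": 0, "dx": 0, "dy": -0.46, "dz": -0.15, "fingers": 0.5},
    {"wx": 0, "wy": 0, "wz": 0, "dx": 0, "dy": -0.46, "dz": -0.15, "fingers": 0.5}
  ]
}}

```text
clock: 5.7
eef_pos: [565.5, -53.6, 182.3]
eef_rot: [-3.141, 0.0, 0.977]
wrist_force: [0.0, 0.3, -0.2]
finger_gap: 23.6
finger_force: 0.0
```

Emit:
{"op": "servo_tool", "data": {
  "motion": [
    {"wx": 0, "wy": 0, "wz": 0, "dx": 0, "dy": 0, "dz": 0, "fingers": 1},
    {"wx": 0, "wy": 0, "wz": 0, "dx": 0, "dy": 0, "dz": 0, "fingers": 1},
    {"wx": 0, "wy": 0, "wz": 0, "dx": 0, "dy": 0, "dz": 0, "fingers": 1},
    {"wx": 0, "wy": 0, "wz": 0, "dx": 0, "dy": 0, "dz": 0, "fingers": 1},
    {"wx": 0, "wy": 0, "wz": 0, "dx": 0, "dy": 0, "dz": 0, "fingers": 1}
  ]
}}

```text
clock: 6.2
eef_pos: [566.1, -54.1, 182.2]
eef_rot: [-3.142, 0.0, 0.977]
wrist_force: [0.2, 0.6, 0.7]
finger_gap: 12.8
finger_force: 4.0
```

```bash
python3 -c "
from h import *
plan([566.5,-53.5,183],.977)
a=camera('scene')
cv2.imwrite('pics/s4.png',cv2.resize(a['image'][120:270,230:380,::-1],(600,600)))"
```

```text
t 6.2 pos [566.1 -54.1 182.2] rot [-3.142  0.     0.977] d [ 0.007  0.    -0.008] w [-0.  0. -0.] gap 12.8 F [0.2 0.6 0.7]
```

View pics/s4.png

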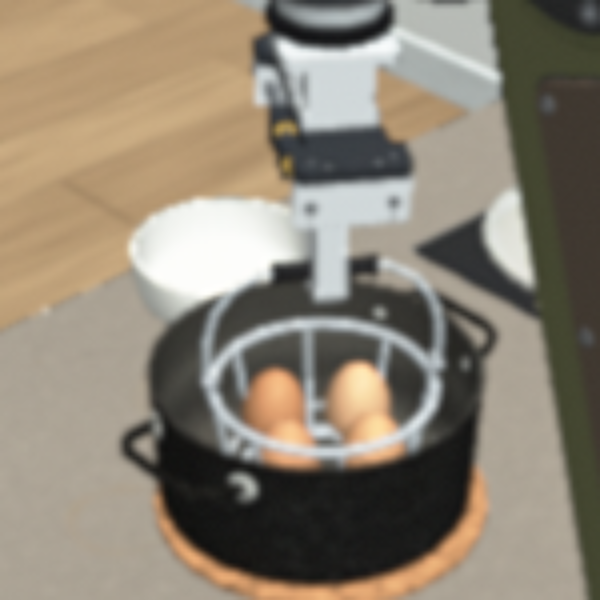

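The gap of 12.8 mm shows the sleeve is pinched, and the handle is upright with the rack still in the pot (grip at crop (325,270)). I'll firm up the grip and lift.

Emit:
{"op": "servo_tool", "data": {
  "motion": [
    {"wx": 0, "wy": 0, "wz": 0, "dx": 0, "dy": 0, "dz": 0, "fingers": 1},
    {"wx": 0, "wy": 0, "wz": 0, "dx": 0, "dy": 0, "dz": 0, "fingers": 1},
    {"wx": 0, "wy": 0, "wz": 0, "dx": 0, "dy": 0, "dz": -0.02, "fingers": 1},
    {"wx": 0, "wy": 0, "wz": 0, "dx": 0, "dy": 0, "dz": -0.04, "fingers": 1},
    {"wx": 0, "wy": 0, "wz": 0, "dx": 0, "dy": 0, "dz": -0.07, "fingers": 1},
    {"wx": 0, "wy": 0, "wz": 0, "dx": 0, "dy": 0, "dz": -0.1, "fingers": 1},
    {"wx": 0, "wy": 0, "wz": 0, "dx": 0, "dy": 0, "dz": -0.14, "fingers": 1},
    {"wx": 0, "wy": 0, "wz": 0, "dx": 0, "dy": 0, "dz": -0.18, "fingers": 1},
    {"wx": 0, "wy": 0, "wz": 0, "dx": 0, "dy": 0, "dz": -0.2, "fingers": 1},
    {"wx": 0, "wy": 0, "wz": 0, "dx": 0, "dy": 0, "dz": -0.2, "fingers": 1}
  ],
  "newtons": 35
}}

```text
clock: 7.25
eef_pos: [566.1, -54.0, 202.6]
eef_rot: [3.141, -0.0, 0.977]
wrist_force: [-1.1, 0.3, -4.4]
finger_gap: 12.1
finger_force: 35.0
```

Emit:
{"op": "servo_tool", "data": {
  "motion": [
    {"wx": 0, "wy": 0, "wz": 0, "dx": 0, "dy": 0, "dz": -0.03, "fingers": 1},
    {"wx": 0, "wy": 0, "wz": 0, "dx": 0, "dy": 0, "dz": -0.08, "fingers": 1},
    {"wx": 0, "wy": 0, "wz": 0, "dx": 0, "dy": 0, "dz": -0.13, "fingers": 1},
    {"wx": 0, "wy": 0, "wz": 0, "dx": 0, "dy": 0, "dz": -0.18, "fingers": 1},
    {"wx": 0, "wy": 0, "wz": 0, "dx": 0, "dy": 0, "dz": -0.24, "fingers": 1},
    {"wx": 0, "wy": 0, "wz": 0, "dx": 0, "dy": 0, "dz": -0.3, "fingers": 1},
    {"wx": 0, "wy": 0, "wz": 0, "dx": 0, "dy": 0, "dz": -0.36, "fingers": 1},
    {"wx": 0, "wy": 0, "wz": 0, "dx": 0, "dy": 0, "dz": -0.42, "fingers": 1},
    {"wx": 0, "wy": 0, "wz": 0, "dx": 0, "dy": 0, "dz": -0.47, "fingers": 1},
    {"wx": 0, "wy": 0, "wz": 0, "dx": 0, "dy": 0, "dz": -0.5, "fingers": 1}
  ]
}}

```text
clock: 8.25
eef_pos: [566.1, -54.0, 252.8]
eef_rot: [3.141, -0.0, 0.977]
wrist_force: [0.3, -0.8, -7.1]
finger_gap: 12.0
finger_force: 35.0
```

Emit:
{"op": "servo_tool", "data": {
  "motion": [
    {"wx": 0, "wy": 0, "wz": 0, "dx": 0, "dy": 0, "dz": -0.05, "fingers": 1},
    {"wx": 0, "wy": 0, "wz": 0, "dx": 0, "dy": 0, "dz": -0.11, "fingers": 1},
    {"wx": 0, "wy": 0, "wz": 0, "dx": 0, "dy": 0, "dz": -0.18, "fingers": 1},
    {"wx": 0, "wy": 0, "wz": 0, "dx": 0.01, "dy": 0, "dz": -0.25, "fingers": 1},
    {"wx": 0, "wy": 0, "wz": 0, "dx": 0.02, "dy": 0, "dz": -0.32, "fingers": 1},
    {"wx": 0, "wy": 0, "wz": 0, "dx": 0.03, "dy": 0, "dz": -0.39, "fingers": 1},
    {"wx": 0, "wy": 0, "wz": 0, "dx": 0.04, "dy": 0, "dz": -0.45, "fingers": 1},
    {"wx": 0, "wy": 0, "wz": 0, "dx": 0.04, "dy": 0, "dz": -0.5, "fingers": 1},
    {"wx": 0, "wy": 0, "wz": 0, "dx": 0.04, "dy": 0, "dz": -0.53, "fingers": 1},
    {"wx": 0, "wy": 0, "wz": 0, "dx": 0.04, "dy": 0, "dz": -0.55, "fingers": 1}
  ]
}}

```text
clock: 9.25
eef_pos: [568.3, -50.7, 307.4]
eef_rot: [-3.142, 0.0, 0.977]
wrist_force: [0.2, 0.7, -6.6]
finger_gap: 11.8
finger_force: 35.0
```

Emit:
{"op": "servo_tool", "data": {
  "motion": [
    {"wx": 0, "wy": 0, "wz": 0, "dx": 0, "dy": 0, "dz": 0, "fingers": 1},
    {"wx": 0, "wy": 0, "wz": 0, "dx": 0, "dy": 0, "dz": 0, "fingers": 1},
    {"wx": 0, "wy": 0, "wz": 0, "dx": 0, "dy": 0, "dz": 0, "fingers": 1},
    {"wx": 0, "wy": 0, "wz": 0, "dx": 0, "dy": 0, "dz": 0, "fingers": 1},
    {"wx": 0, "wy": 0, "wz": 0, "dx": 0, "dy": 0, "dz": 0, "fingers": 1},
    {"wx": 0, "wy": 0, "wz": 0, "dx": 0, "dy": 0, "dz": 0, "fingers": 1},
    {"wx": 0, "wy": 0, "wz": 0, "dx": 0, "dy": 0, "dz": 0, "fingers": 1},
    {"wx": 0, "wy": 0, "wz": 0, "dx": 0, "dy": 0, "dz": 0, "fingers": 1},
    {"wx": 0, "wy": 0, "wz": 0, "dx": 0, "dy": 0, "dz": 0, "fingers": 1},
    {"wx": 0, "wy": 0, "wz": 0, "dx": 0, "dy": 0, "dz": 0, "fingers": 1}
  ]
}}

```text
clock: 10.25
eef_pos: [568.3, -50.7, 307.3]
eef_rot: [3.142, -0.0, 0.977]
wrist_force: [-0.2, 0.1, -6.4]
finger_gap: 11.9
finger_force: 35.0
```

```bash
python3 -c "
from h import *
plan([570,-50,306],.977)
a=camera('scene');b=camera('top')
cv2.imwrite('pics/s5.png',np.hstack([cv2.resize(a['image'][60:270,220:400,::-1],(514,600)),cv2.resize(b['image'][140:260,250:360,::-1],(280,600))]))
for q in('pot',): print([x['location'] for x in spot_in(q,a)][:1],[x['location'] for x in spot_in(q,b)][:1])"
```

```text
t 10.25 pos [568.3 -50.7 307.3] rot [ 3.142 -0.     0.977] d [0.015 0.01  0.013] w [ 0. -0. -0.] gap 11.9 F [-0.2  0.1 -6.4]
[[307.9, 232.6]] [[337.1, 213.0]]
```

View pics/s5.png

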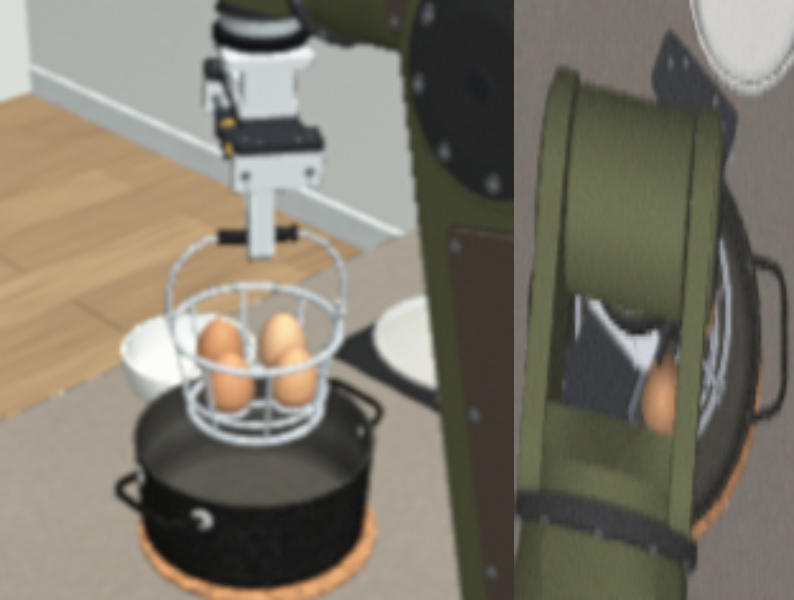

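The rack hangs over the pot with all four eggs seated and the pot in place. Next I overlay the expected level rack to check tilt and height.

```bash
python3 -c "
from h import *
a=camera('scene');im=cv2.resize(a['image'][120:230,270:350,::-1],None,fx=5.4,fy=5.4,interpolation=2)
t=np.linspace(0,2*np.pi,90)
for r,z in((75,133+82),):
  P=[(proj(a,[568.3+r*np.cos(x),-50.7+r*np.sin(x),z])-[270,120])*5.4+2.2 for x in t]
  cv2.polylines(im,[np.int32(P)],True,(0,0,255),1)
P=[(proj(a,[568.3,-50.7,z])-[270,120])*5.4+2.2 for z in(133,307)]
cv2.polylines(im,[np.int32(P)],False,(0,255,0),1)
cv2.imwrite('pics/s6.png',im);print(read_state()['wrist_force'],read_state()['eef_pos'])"
```

```text
[ 0.16711822  0.08979726 -6.45566518] [568.26772965 -50.71879103 307.25870505]
```

View pics/s6.png

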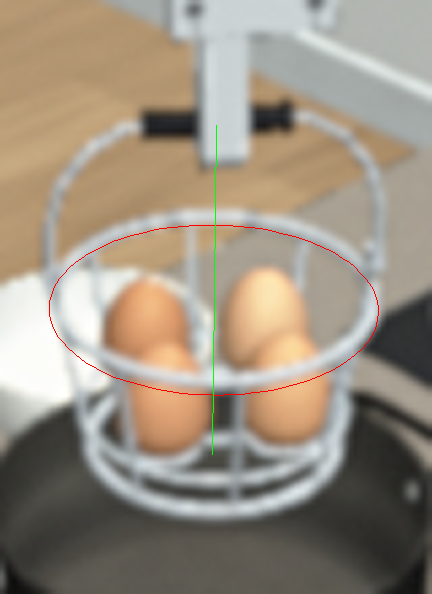

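The overlay shows the rack level to well within tolerance: the grip slope is about −0.08, against −0.07 when it stood in the pot. The rack is centred, with its underside at about z = 133 mm or slightly higher, at least 2 cm above the rim. I'm handing it in.

```bash
python3 -c "
from cell import *
print(sign_off())"
```

```text
the job is handed in; nothing more can be done
None
```

The job is handed in at about 10 s of the 38 s: I swung the handle upright in the pot, then lifted the rack by its grip, and it hangs still and level over the pot, a little over 2 cm clear of the rim, with all four eggs in their rings; sign-off returned no verdict.

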